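Count two chocolate biscuits into the lidded trough

ROBOT

A 6-joint arm with a two-finger parallel gripper is mounted at the origin on the work surface. World frame = base frame: x ahead of the robot, y to its left, z up, the work surface at z = 0. Lengths are in mm, angles in rad, forces in N, time in s.
With the tool pointing down it reaches from about 300 to 775 mm from the base axis. Payload 14.6 kg.
Tool frame: the origin (TCP) lies at the very end of the fingers, on their centre line; the grasp point (between the pads) lies 19 mm behind it; z points along the fingers, y is the line along which they close (so a half turn about z gives the same grasp; the last joint's range is limited). The gripper opens to 94 mm and grips with 3 to 60 N. Pads are 16 mm wide; open, the fingers measure 119 mm over their backs; the gripper's body (75 mm by 177 mm) begins 78 mm behind the grasp point.
Start: joints at [-1.336, 0.3, 1.521, -0, 1.321, -0.067], TCP at [163.475, -525.134, 205.446] pointing down, gripper open.
Joint ranges: [-3.03, 3.03], [-0.79, 2.21], [0.23, 2.52], [-1.04, 4.18], [0, 3.07], [-2.55, 2.55]. Speed limits (rad/s): [2.22, 2.22, 2.57, 3.14, 3.14, 3.14].

INTERFACE

Orientations are given as [roll, pitch, yaw] about the fixed x, y, z axes, in that order (R = Rz(yaw) Ry(pitch) Rx(roll)).
In Python, from cell import manip, optics gives the robot as it stands.
- The arm moves only by the shell command python3 -m crank 'ROWS' [FORCE]. ROWS is JSON, a list of rows, each a list of 7 numbers: the opening in per cent of the stroke, from 0 (shut) to 100 (fully open), then the shift along the tool's x, y, z in mm, then the turn, a rotation vector about the tool's x, y, z in rad. A call has 1 to 10 rows; each row is the pose to reach, as a shift and turn from the pose commanded when the call began, along the tool's axes at that moment; what a row does not reach only later rows make up. A row lasts 1/10 s, in which the tool goes at most 50 mm and 8.59 degrees, less where a joint would pass 70% of its speed; a pose out of reach is approached as far as the arm can. A call with a gripper value outside its range is refused whole. The fingers move at their own pace and stop on an object; FORCE is the grip in N (left out, the last holds). Time passes only in rows, so rows that repeat a pose let the fingers close. It gives the time, the measured TCP pose, the force, the opening and the grip force at its end, in the units of the state.
- manip.read_state(): the state, without advancing time (a new reading comes with each control period).
- optics.camera(name): name is "side" or "top" or "wrist"; returns (picture, depth): 400x640x3 uint8, red, green, blue; 400x640 float32, mm along the optical axis (not along the pixel's ray), 0 where there is no reading.
- optics.calibration(name): a dict with "camera_matrix" (3x3 intrinsics, pixels), "R" (3x3) and "t" (3): a world point X has camera coordinates R X + t. Camera axes: x right, y down, z forward; pixel columns grow to the right and rows downward; lengths in mm; the calibration is good to about 2 mm. A picture is of the moment at which its call begins: read the wrist's pose just before it. calibration takes no time and is no camera call; for the wrist camera it gives the pose at the moment of the call.
- manip.sign_off(): hands the job in; it is judged then, once.
The state is a dict: "clock": time; "joints": joint angles; "qd": joint speeds; "effort": joint torques, N m; "eef_pos": TCP position; "eef_rot": TCP orientation; "wrist_force": force on the tool from outside, world axes, zero at the start; "moment": the same for the moment, N m; "finger_gap": finger opening in mm; "finger_force": force on a finger pad.
Only numpy, scipy, OpenCV 4.12 (cv2) and the standard library are available. Lean on these libraries where they do the work, as an engineer would, in place of code of your own. Each camera call takes 0.05 s, during which the arm holds its last target. There are 200 camera calls.

TASK

Two dark chocolate biscuits and one pale plain biscuit lie on the biscuit counting tray. Sweep both chocolate biscuits along the platform into the trough without lifting them up, leave the plain one where it lies, then shut the trough's lid fully.

Things in the scene. Friction and masses are not known exactly. Their poses are not given: they have to be found in the camera images.
- tray: pale teal counting tray, fixed, 250 (x) by 255 (y) by 32 mm; origin on its underside, 120 mm from its platform end, z up. In tray mm: platform top z = 26, y from -60 to 120, no rim at y = 120; end rims at x = 120 to 125 either side, top z = 32. Trough along the -y side: y from -130 to -60, x from -120 to 120, floor z = 4; its outer wall, y from -135 to -130, is 28 high
- lid (a joint): angle (rad) of the clear, orange-edged trough lid: 0 shut and level, grows as it opens to 2.1 (leaning outwards); starts at 1.65 to 2.05. Hinge axis along tray x at y = -132.5, z = 31 mm. A plate 230 mm long, 4 mm thick, centred on the axis; at angle q its free edge is at y = -132.5 + 85 cos q, z = 31 + 85 sin q. Stiff hinge: stays where left, moves with about 1 N at the free edge
- choc_a: dark brown chocolate biscuit, a flat rigid disc 40 mm across, 14 mm high, about 15 g, flat on the tray platform; origin: centre of its underside. One of the two to be swept in
- choc_b: dark brown chocolate biscuit, a flat rigid disc 40 mm across, 14 mm high, about 15 g, flat on the tray platform; origin: centre of its underside. The other one to be swept in
- plain: pale golden plain biscuit, a flat rigid disc 40 mm across, 14 mm high, about 15 g, flat on the tray platform; origin: centre of its underside. To be left alone. The three biscuits lie in three lanes about 72 mm (at least 56) apart along tray x, in any order, so each can be pushed straight towards tray -y past the others
Not all that is in view belongs to the job. What is shaped like the choc_a but blue or purple is not meant.

How it is judged:
By the outcome, as a careful person would: the job done as asked, in the order asked, and still so for the second after the job is handed in, with the robot touching nothing.
It also fails if it takes over 51 s, if anything falls off the work surface, if the arm or the gripper's body presses on something with over 40 N, if the wrist force passes 120 N, or if a joint passes its speed limit or range.

## Working session

There is one attempt and no reset: what is moved stays moved. The work goes in short steps, Python scripts to look and compute and a shell command to move; the robot and the scene stay as the last step left them, time stands still between calls to the robot, and variables do not carry over. Pictures are saved under pics/ and viewed, at most 10 in all, crops included, and the job is handed in when it is done.

```bash
ls; mkdir -p pics
python3 - <<'E'
from cell import manip, optics
import cv2,numpy as np
for n in ("top","side"):
    p,d=optics.camera(n); cv2.imwrite(f"pics/{n}0.png",p[:,:,::-1]); np.save(f"pics/{n}0.npy",d)
    c=optics.calibration(n); print(n,np.round(np.array(c["camera_matrix"]),1).tolist(),np.round(c["R"],3).tolist(),np.round(c["t"],1).tolist())
s=manip.read_state(); print(s)
E
```

```text
pics
top [[400.6, 0.0, 316.5], [0.0, 400.6, 200.2], [0.0, 0.0, 1.0]] [[0.02, -0.999, -0.029], [-0.987, -0.015, -0.161], [0.161, 0.032, -0.986]] [70.4, 614.2, 627.3]
side [[383.4, 0.0, 319.8], [0.0, 383.4, 205.7], [0.0, 0.0, 1.0]] [[-0.936, -0.353, -0.012], [-0.23, 0.636, -0.736], [0.268, -0.686, -0.677]] [604.0, 129.7, 575.6]
{'clock': 0.1, 'joints': array([-1.33557138e+00,  3.00382764e-01,  1.52149900e+00,  2.08322379e-06,
        1.32071491e+00, -6.65791907e-02]), 'qd': array([-6.89306181e-04, -1.35839498e-03, -1.88003556e-03,  1.28076453e-05,
        2.57082131e-04, -3.02376532e-04]), 'effort': array([ 1.93293331e-04, -5.32643867e+01, -3.53285015e+01,  7.09580421e-02,
        2.34709057e-02, -4.47587115e-05]), 'eef_pos': array([ 163.4384506 , -524.91294159,  204.96951225]), 'eef_rot': array([-3.14059099e+00, -6.88107905e-05,  3.01803588e-01]), 'wrist_force': array([ 0.92559013,  0.56763158, -0.13041557]), 'moment': array([-0.05284307, -0.02576751,  0.0214603 ]), 'finger_force': 0.0, 'finger_gap': 93.98062412491976}
```

View pics/top0.png

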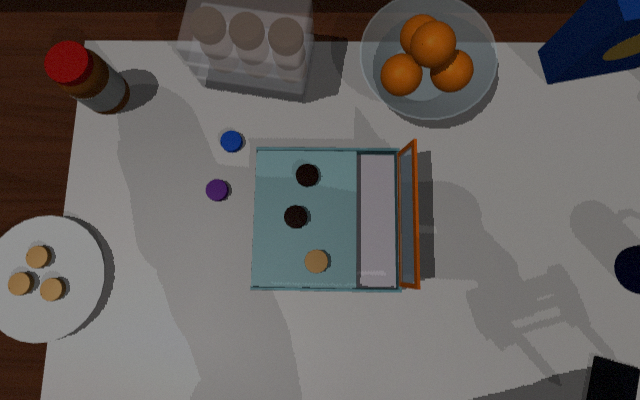

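View pics/side0.png

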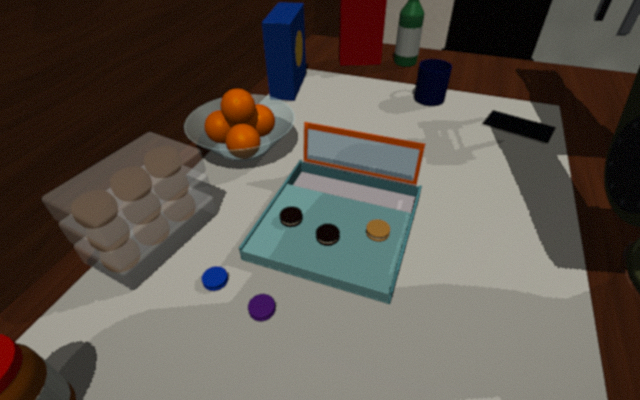

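Candidates in the top view are two dark brown discs at (307,175) and (296,216), a blue one at (231,141), a purple one at (217,190), the plain biscuit at (316,261), and three golden ones on a plate at far left. The dark brown pair on the tray are the ones to sweep. I'll check them in one crop and measure.

```bash
cat > h.py <<'E'
import numpy as np
from cell import optics
def ray(n,u,v,z,c=None):
    c=c or optics.calibration(n);K=np.array(c["camera_matrix"]);R=np.array(c["R"]);t=np.array(c["t"])
    o=-R.T@t; d=R.T@np.linalg.inv(K)@[u,v,1]; return o+d*(z-o[2])/d[2]
def proj(n,X,c=None):
    c=c or optics.calibration(n); q=np.array(c["camera_matrix"])@(np.array(c["R"])@X+np.array(c["t"])); return q[:2]/q[2]
E
python3 - <<'E'
import cv2,numpy as np
from h import *
p=cv2.imread("pics/top0.png"); 
cv2.imwrite("pics/crop0.png",cv2.resize(p[135:305,240:430],None,fx=3.5,fy=3.5,interpolation=cv2.INTER_CUBIC))
hsv=cv2.cvtColor(p,cv2.COLOR_BGR2HSV)
m=(hsv[:,:,2]<60).astype(np.uint8); m[:150]=0;m[290:]=0;m[:,:258]=0;m[:,352:]=0
n,l,s,c=cv2.connectedComponentsWithStats(m)
for i in range(1,n):
    if s[i,4]>80: print(s[i],c[i],ray("top",*c[i],36).round(1))
m=((hsv[:,:,0]<25)&(hsv[:,:,1]>90)&(hsv[:,:,2]>70)).astype(np.uint8); m[:150]=0;m[285:]=0;m[:,:258]=0;m[:,352:]=0
n,l,s,c=cv2.connectedComponentsWithStats(m)
for i in range(1,n):
    if s[i,4]>80: print(s[i],c[i],ray("top",*c[i],36).round(1))
E
```

```text
[296 164  23  23 427] [307.07259953 174.81733021] [659.9  99.1  36. ]
[284 205  27  23 487] [296.75770021 216.14579055] [586.8 115.2  36. ]
[305 250  23  23 418] [315.89952153 260.80382775] [511.5  80.7  36. ]
```

View pics/crop0.png

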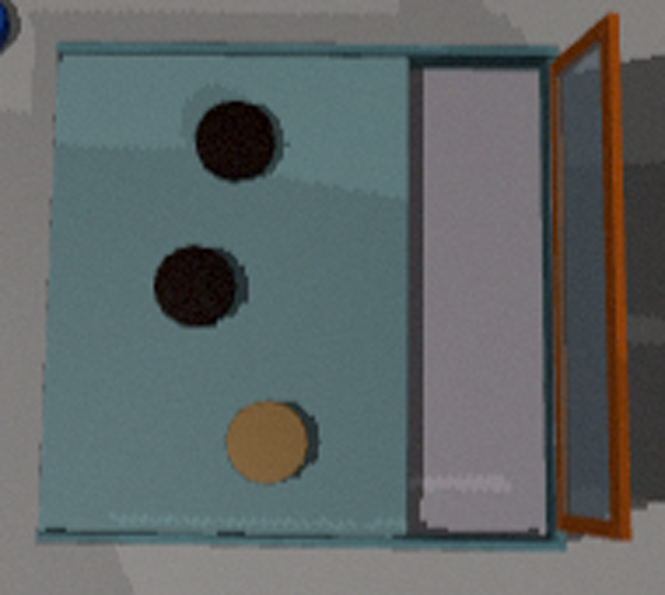

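Run:
```python
from h import *
C=lambda x,y:(240+(x+.5)/3.5-.5,135+(y+.5)/3.5-.5)
# known tray points -> fit x,y,yaw
obs=[((408,57),(120,-60,26)),((408,534),(-120,-60,26)),((60,55),(120,120,26)),((40,529),(-120,120,26)),((57,44),(125,120,32)),((38,543),(-125,120,32))]
from scipy.optimize import least_squares
W=[];T=[]
for c,t in obs:
    w=ray("top",*C(*c),t[2]);W.append(w);T.append(t);print(w.round(1))
W=np.array(W)[:,:2];T=np.array(T,float)[:,:2]
f=lambda q:(T@np.array([[np.cos(q[2]),np.sin(q[2])],[-np.sin(q[2]),np.cos(q[2])]])+q[:2]-W).ravel()
r=least_squares(f,[590,60,0]);print(r.x,r.fun.round(1))
x,y,a=r.x;R=np.array([[np.cos(a),-np.sin(a)],[np.sin(a),np.cos(a)]])
for n,b in zip("bac p".split()[0]+"ap",[(659.9,99.1),(588,114.8),(511.5,80.7)]): 
    b=np.array(b)
    # top z is 26+14=40
    print(n,(R.T@(b-[x,y])).round(1))
for p,z in (((307.1,174.8)),40),(((296,216.5)),40),((315.9,260.8),40):
    w=ray("top",*p,z);print(w.round(1),(R.T@(w[:2]-[x,y])).round(1))
# lid angle: free edge corners crop (617,14),(630,539)
for c,sx in (((617,14),115),((630,539),-115)):
    for q in np.arange(1.6,2.1,.05):
        t=np.array([sx,-132.5+85*np.cos(q)]);w=R@t+[x,y];print(round(q,2),(proj("top",np.array([*w,31+85*np.sin(q)]))-C(*c)).round(1),end=' ')
    print()
```

```text
[707.1  12.9  26. ]
[468.8  11.9  26. ]
[706.1 191.4  26. ]
[467.3 190.7  26. ]
[710.1 192.1  32. ]
[461.  190.2  32. ]
[5.87127438e+02 7.15221148e+01 6.74574705e-03] [ 0.5 -0.5 -1.3 -1.2  0.3  0.9 -1.   0.1  1.2  0.3  0.3  0.5]
b [73.  27.1]
a [ 1.2 43.3]
c [-75.6   9.7]
[659.   98.9  40. ] [72.1 26.9]
[585.7 116.1  40. ] [-1.1 44.6]
[511.4  80.5  40. ] [-75.6   9.5]
1.6 [-7.1 -1. ] 1.65 [-4.4 -0.9] 1.7 [-1.7 -0.8] 1.75 [ 0.9 -0.7] 1.8 [ 3.5 -0.5] 1.85 [ 6.  -0.3] 1.9 [ 8.4 -0. ] 1.95 [10.7  0.3] 2.0 [13.   0.6] 2.05 [15.1  1. ] 
1.6 [-7.1  0. ] 1.65 [-4.2  0.1] 1.7 [-1.4  0.1] 1.75 [1.4 0.1] 1.8 [4.1 0.1] 1.85 [6.8 0.1] 1.9 [9.3 0.1] 1.95 [11.8  0.1] 2.0 [14.2  0.1] 2.05 [16.4  0. ]
```

The crop shows chocolate biscuits at crop pixels (236,140) and (196,286) and the plain one at (267,442). The tray fit (587, 71.5, yaw 0.007) agrees to about 1 mm, and the lid is at about 1.73 rad. I'll set out with the fingers as a cradle about 24 mm apart across the lane.

```bash
python3 -m crank '[[26,67,-49,0,0,0,-0.127],[26,134,-97,0,0,0,-0.254],[26,201,-146,0,0,0,-0.381],[26,268,-195,0,0,0,-0.508],[26,335,-244,0,0,0,-0.635],[26,403,-292,0,0,0,-0.762],[26,470,-341,0,0,0,-0.889],[26,537,-390,0,0,0,-1.016],[26,604,-439,0,0,0,-1.142],[26,671,-487,0,0,0,-1.269]]'
```

```text
clock: 1.1
eef_pos: [463.2, -122.4, 205.5]
eef_rot: [3.142, 0.0, 1.576]
wrist_force: [0.6, -1.0, 0.2]
finger_gap: 24.6
finger_force: 0.0
```

```bash
python3 -m crank '[[26,38,28,0,0,0,0],[26,76,56,0,0,0,0],[26,114,84,0,0,0,0],[26,152,112,0,0,0,0],[26,190,140,0,0,0,0],[26,228,168,0,0,0,0],[26,262,196,0,0,0,0],[26,262,196,40,0,0,0],[26,262,196,80,0,0,0],[26,262,196,100,0,0,0]]'
python3 - <<'E'
from cell import manip, optics
import cv2,numpy as np
from h import *
print(manip.read_state()['eef_pos'])
c=optics.calibration("wrist")
p,d=optics.camera("wrist");cv2.imwrite("pics/w1.png",p[:,:,::-1])
for X in ((659,99,40),(586,116,40)): print(proj("wrist",np.array(X),c))
E
```

```text
clock: 2.1
eef_pos: [656.9, 137.8, 100.9]
eef_rot: [-3.136, 0.001, 1.571]
wrist_force: [0.0, 0.3, 0.6]
finger_gap: 24.2
finger_force: 0.0
[656.85192    137.76160098 100.89433376]
[320.95970272 262.1659452 ]
[218.99631935 239.76330321]
```

View pics/w1.png

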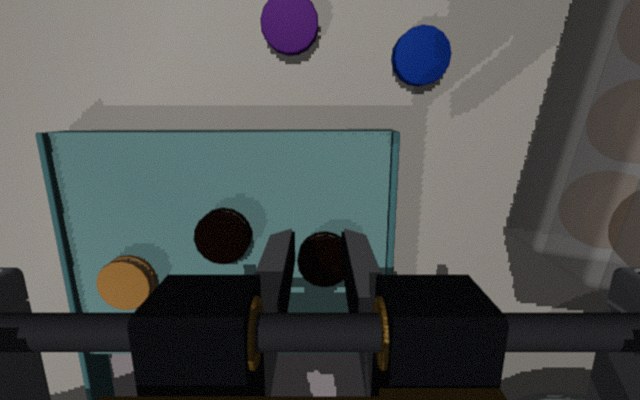

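The wrist view shows the far chocolate biscuit at (322,259), between the fingers, and the middle one at (223,236). Both are within 2 mm of prediction. Descend behind it and check the height before sweeping.

```bash
python3 -m crank '[[26,0,0,35,0,0,0],[26,0,0,60,0,0,0],[26,0,0,75,0,0,0],[26,0,0,75,0,0,0],[26,0,0,75,0,0,0],[26,-10,0,75,0,0,0],[26,-20,0,75,0,0,0],[26,-30,0,75,0,0,0],[26,-40,0,75,0,0,0]]'
```

```text
clock: 3.05
eef_pos: [658.6, 96.4, 31.0]
eef_rot: [3.141, -0.0, 1.57]
wrist_force: [0.8, 0.0, -0.3]
finger_gap: 24.6
finger_force: 0.2
```

```bash
python3 -m crank '[[26,-10,0,0,0,0,0],[26,-20,0,0,0,0,0],[26,-30,0,0,0,0,0],[26,-40,0,0,0,0,0],[26,-50,0,0,0,0,0],[26,-60,0,0,0,0,0],[26,-70,0,0,0,0,0],[26,-80,0,0,0,0,0],[26,-88,0,0,0,0,0],[26,-88,0,0,0,0,0]]'; python3 -m crank '[[26,0,0,-30,0,0,0],[26,0,0,-75,0,0,0],[26,0,0,-75,0,0,0]]'
```

```text
clock: 4.05
eef_pos: [658.4, 8.5, 30.4]
eef_rot: [-3.142, 0.0, 1.57]
wrist_force: [0.4, -0.0, 0.5]
finger_gap: 24.0
finger_force: 0.0
clock: 4.35
eef_pos: [661.0, 9.9, 111.9]
eef_rot: [3.132, 0.0, 1.571]
wrist_force: [1.5, 0.4, 0.7]
finger_gap: 24.4
finger_force: 0.0
```

Run:
```python
from cell import manip, optics
import cv2,numpy as np
print(manip.read_state()['eef_pos'])
p,d=optics.camera("side");cv2.imwrite("pics/s2.png",cv2.resize(p[110:310,230:440,::-1],None,fx=2.5,fy=2.5))
```

```text
[660.98847187   9.88577157 111.92616927]
```

View pics/s2.png

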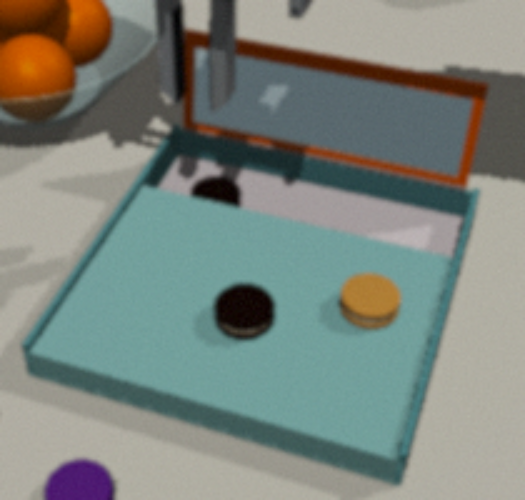

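The crop shows the first chocolate biscuit lying in the trough at (215,190), with the other at (244,310) and the plain one at (370,298) undisturbed. Now the second.

```bash
python3 -m crank '[[26,40,-18,0,0,0,0],[26,80,-36,0,0,0,0],[26,120,-54,0,0,0,0],[26,151,-71,0,0,0,0],[26,151,-71,0,0,0,0],[26,151,-71,35,0,0,0],[26,151,-71,60,0,0,0],[26,151,-71,75,0,0,0],[26,151,-71,75,0,0,0],[26,151,-71,75,0,0,0]]'
```

```text
clock: 5.4
eef_pos: [587.7, 160.4, 30.6]
eef_rot: [3.142, 0.0, 1.57]
wrist_force: [0.5, -1.1, 0.3]
finger_gap: 24.5
finger_force: 0.0
```

```bash
python3 -m crank '[[26,-8,0,0,0,0,0],[26,-16,0,0,0,0,0],[26,-25,0,0,0,0,0],[26,-34,0,0,0,0,0],[26,-43,0,0,0,0,0],[26,-52,0,0,0,0,0],[26,-61,0,0,0,0,0],[26,-70,0,0,0,0,0],[26,-80,0,0,0,0,0],[26,-90,0,0,0,0,0]]';python3 -m crank '[[26,-10,0,0,0,0,0],[26,-20,0,0,0,0,0],[26,-30,0,0,0,0,0],[26,-40,0,0,0,0,0],[26,-50,0,0,0,0,0],[26,-62,0,0,0,0,0],[26,-62,0,0,0,0,0],[26,-62,0,-40,0,0,0],[26,-62,0,-90,0,0,0],[26,-62,0,-130,0,0,0]]'
python3 - <<'E'
from cell import manip, optics
import cv2,numpy as np
print(manip.read_state()['eef_pos'])
p,d=optics.camera("side");cv2.imwrite("pics/s3.png",cv2.resize(p[110:310,230:440,::-1],None,fx=2.5,fy=2.5))
E
```

```text
clock: 6.4
eef_pos: [587.4, 69.8, 30.5]
eef_rot: [-3.142, -0.0, 1.571]
wrist_force: [0.8, -0.2, 0.1]
finger_gap: 24.3
finger_force: 0.2
clock: 7.4
eef_pos: [587.5, 8.8, 163.0]
eef_rot: [3.14, 0.0, 1.571]
wrist_force: [0.2, 0.9, 0.2]
finger_gap: 24.6
finger_force: 0.0
[587.51746721   8.78089974 162.9995113 ]
```

View pics/s3.png

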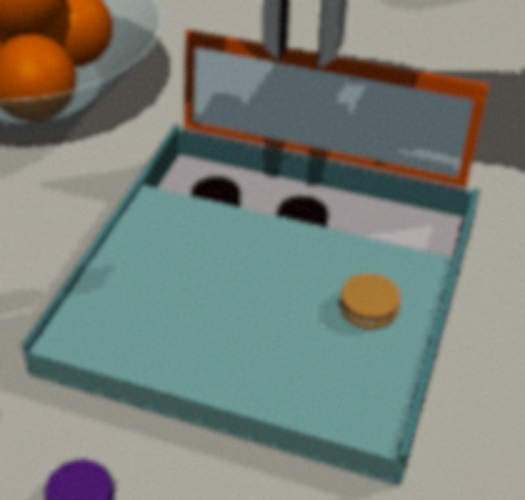

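Both chocolate biscuits lie flat in the trough at crop (215,190) and (302,210), and the plain one hasn't moved. Next I go over and behind the lid with the fingers shut.

```bash
python3 -m crank '[[0,-40,0,0,0,0,0],[0,-80,0,0,0,0,0],[0,-115,0,0,0,0,0],[0,-115,0,0,0,0,0],[0,-115,0,30,0,0,0],[0,-115,0,65,0,0,0],[0,-115,0,65,0,0,0],[0,-115,0,65,0,0,0]]'
python3 - <<'E'
import numpy as np
# +y lower finger corner (tcp+8) on outer face, r=65
for q in np.arange(1.7,-.01,-.1):
    r=65;y=-61+r*np.cos(q)-2*np.sin(q);z=31+r*np.sin(q)+2*np.cos(q); print(round(q,2),round(y-8,1),round(z,1))
E
```

```text
clock: 8.25
eef_pos: [587.6, -105.8, 96.0]
eef_rot: [-3.141, -0.0, 1.571]
wrist_force: [0.0, -0.1, -0.1]
finger_gap: 0.6
finger_force: 0.0
1.7 -79.4 95.2
1.6 -72.9 95.9
1.5 -66.4 96.0
1.4 -59.9 95.4
1.3 -53.5 94.2
1.2 -47.3 92.3
1.1 -41.3 89.8
1.0 -35.6 86.8
0.9 -30.2 83.2
0.8 -25.1 79.0
0.7 -20.6 74.4
0.6 -16.5 69.4
0.5 -12.9 63.9
0.4 -9.9 58.2
0.3 -7.5 52.1
0.2 -5.7 45.9
0.1 -4.5 39.5
-0.0 -4.0 33.0
```

```bash
python3 -m crank '[[0,13,0,0,0,0,0],[0,26,0,0,0,0,0],[0,33,0,0,0,0,0],[0,39,0,0,0,0,0],[0,46,0,0,0,0,0],[0,52,0,1,0,0,0],[0,58,0,3,0,0,0],[0,64,0,6,0,0,0],[0,70,0,9,0,0,0],[0,75,0,12,0,0,0]]'
```

```text
clock: 9.25
eef_pos: [587.3, -30.9, 83.0]
eef_rot: [-3.141, -0.0, 1.571]
wrist_force: [-0.2, -0.8, 0.8]
finger_gap: 0.4
finger_force: 0.2
```

Contact is about 1 N and the lid is following. Continue along the arc to just above shut.

```bash
python3 -m crank '[[0,6,0,4,0,0,0],[0,10,0,9,0,0,0],[0,14,0,14,0,0,0],[0,18,0,19,0,0,0],[0,21,0,25,0,0,0],[0,23,0,31,0,0,0],[0,25,0,37,0,0,0],[0,26,0,43,0,0,0],[0,27,0,47,0,0,0],[0,27,0,47,0,0,0]]'
```

```text
clock: 10.25
eef_pos: [587.1, -4.3, 35.8]
eef_rot: [-3.141, -0.0, 1.571]
wrist_force: [0.7, -0.5, -0.1]
finger_gap: 0.2
finger_force: 0.0
```

```bash
python3 -m crank '[[0,0,0,1,0,0,0],[0,0,0,2,0,0,0],[0,0,0,2,0,0,0],[0,0,0,2,0,0,0]]'; python3 -m crank '[[0,0,0,0.5,0,0,0],[0,0,0,1,0,0,0],[0,0,0,1,0,0,0]]'
```

```text
clock: 10.65
eef_pos: [587.5, -4.4, 34.6]
eef_rot: [3.141, -0.0, 1.571]
wrist_force: [-0.2, -0.3, 0.4]
finger_gap: 0.4
finger_force: 0.0
clock: 10.95
eef_pos: [587.4, -4.3, 33.4]
eef_rot: [-3.142, -0.0, 1.571]
wrist_force: [0.4, 0.6, 0.7]
finger_gap: 0.0
finger_force: 0.0
```

```bash
python3 -m crank '[[0,0,0,0.5,0,0,0],[0,0,0,1,0,0,0],[0,0,0,1,0,0,0]]'; python3 -m crank '[[0,0,0,0.5,0,0,0],[0,0,0,1,0,0,0],[0,0,0,1,0,0,0]]'
```

```text
clock: 11.25
eef_pos: [587.5, -4.4, 33.2]
eef_rot: [3.141, 0.0, 1.571]
wrist_force: [-3.1, -0.6, 9.1]
finger_gap: 0.8
finger_force: 4.4
clock: 11.55
eef_pos: [587.6, -4.4, 33.0]
eef_rot: [3.141, 0.0, 1.571]
wrist_force: [-9.2, 0.8, 18.7]
finger_gap: 0.5
finger_force: 9.1
```

It is firm on the stop at z=33, as it should be for shut. Lift off and check.

```bash
python3 -m crank '[[0,0,0,-5,0,0,0],[0,0,0,-40,0,0,0],[0,0,0,-90,0,0,0],[0,-40,0,-140,0,0,0],[0,-80,0,-150,0,0,0],[0,-120,0,-150,0,0,0],[0,-160,0,-150,0,0,0],[0,-160,0,-150,0,0,0]]'
python3 - <<'E'
from cell import manip, optics
import cv2,numpy as np
from h import *
p,d=optics.camera("side");a=cv2.resize(p[110:310,230:440,::-1],(394,375))
t,d=optics.camera("top");b=cv2.resize(t[135:305,240:430,::-1],(400,375))
cv2.imwrite("pics/s4.png",np.hstack([a,b]))
for q in (0,.1,.2):
  for x in (115,-115): print(q,proj("side",np.array([587+x,-61+85*np.cos(q),33+85*np.sin(q)])).round(1))
E
```

```text
clock: 12.35
eef_pos: [586.9, -168.6, 181.3]
eef_rot: [3.142, 0.001, 1.567]
wrist_force: [-0.1, -0.1, -0.4]
finger_gap: 0.6
finger_force: 0.0
0 [287.2 184.1]
0 [408.5 212.7]
0.1 [286.9 180.4]
0.1 [409.3 208.9]
0.2 [286.9 176.5]
0.2 [410.1 204.8]
```

View pics/s4.png

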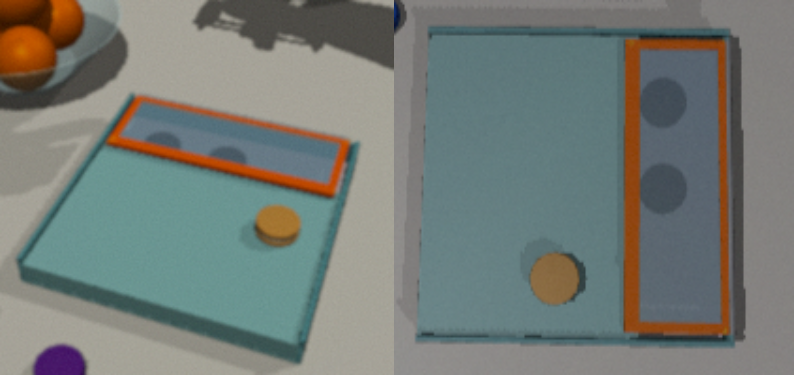

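The lid's free edge corners sit at about (287,187) and (409,213) in the side image, which matches angle 0. Both dark biscuits show under the lid and the plain one hasn't moved.

```bash
python3 -c "
from cell import manip
print(manip.sign_off())"
```

```text
the job is handed in; nothing more can be done
None
```

I swept both chocolate biscuits into the trough, left the plain one where it lay, shut the lid fully, and handed the job in at about 12.5 s.

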